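Air the shuttle tube: dock it upright and hold the dead-man lever level

TASK

Take the white shuttle tube from the sloped rest and stand it upright in the black socket of the airing dock, right down on the socket's floor, and let it go. Then press the dock's spring lever (the one with the red pad) down until it is level (half of its travel, pointer at the green band) and keep it there: the program finishes while still holding the lever level, because the fan runs only as long as it is held. Leave the cup of shuttlecocks and the glasses case where they are.

Things in the scene. Friction and masses are not known exactly. Their poses are not given: they have to be found in the camera images.
- tube: White shuttle tube, 68 mm diameter, 200 mm long with its blue cap (69 mm), plus a flat-sided blue grip tab on the cap's middle, 44 (x) x 24 (y) x 36 (z) mm: 236 mm in all, about 110 g. Origin: centre of its flat bottom; z runs along its axis to the tab (tab from z = 200 to 236 mm). At the start it leans in the rest, 35 degrees from vertical, tab up, its y axis level.
- rest: Fixed steel rest, base 180 x 100 mm. Origin: centre of the base's underside; the tube leans towards its -x. The tube's bottom centre stands at (40, 0, 36) mm in this frame, in a sloped trough whose back plate and side walls (74 mm apart inside) reach 130 mm up along the tube; the tube's upper 70 mm and the tab stick out free.
- dock: Fixed airing dock: grey fan base 120 (x) x 280 (y) x 40 (z) mm. Origin: centre of its underside. At x = 0 on it: the black socket at y = -85 mm and the spring lever, hinged at y = +5, z = 75 mm about the x axis and reaching to +y. A white gauge plate with a green band at level height (4 mm thick, top at z = 105 mm) stands at x = -48, y = +115 mm.
- socket (a point): Centre of the socket's floor, 40 mm above the work surface (top of the fan base); axes as the dock's. The socket is a round cup, 78 mm inner and 90 mm outer diameter, 40 mm deep (rim 80 mm above the work surface).
- lever (a joint): Lever angle in rad: 0 at rest (sprung up, rising 0.19 rad above level towards the pad), 0.19 level, 0.38 at its lower stop. Grows as the pad is pressed down. The spring always pushes back up: about 3 N at the pad at 0, 6 N at level, 9 N at the stop. Pad centre is 110 mm from the hinge.
- lever_pad (a point): Centre of the upper face of the red round press pad (38 mm diameter, 13 mm thick) at the lever's end; z is the upward normal of that face. It stands 113 mm above the work surface at rest, 93 mm with the lever level, 71 mm at the lower stop.
- shuttle_cup: Bystander: stainless cup, 84 mm diameter, 100 mm tall, three shuttlecocks in it up to about 140 mm. Origin: centre of its underside.
- glasses_case: Bystander: black sunglasses case 66 (x) x 160 (y) x 50 (z) mm. Origin: centre of its underside.

How it is judged:
On the way, in this order (a step that is already met when the one before it is completed fails the run):
1. the tube stands upright on the floor of the socket, let go, with the lever not yet pressed (horizontal distance between tube and socket below 0.008 m and z of tube in the frame of socket below 0.004 m and angle between tube's own z axis and vertical below 0.06 rad and contact force between the fingers and tube below 0.1 N and linear speed of tube below 0.02 m/s and value of joint lever below 0.06 rad), for 0.2 s.
2. the fingers hold the lever level (value of joint lever between 0.13 and 0.25 rad and contact force between the fingers and lever above 2 N), for 0.5 s.
At the end, for the whole second after the job is handed in: The tube stands upright (within 0.06 rad) on the socket's floor (bottom within 4 mm of it, centred within 8 mm), untouched by the robot and at rest, and the fingers are pressing the lever with more than 2 N so that the lever stays level: 0.13 to 0.25 rad (level is 0.19) (all of step 2 and horizontal distance between tube and socket below 0.008 m and z of tube in the frame of socket below 0.004 m and angle between tube's own z axis and vertical below 0.06 rad and contact force between each of the arm, the fingers and tube below 0.1 N and linear speed of tube below 0.02 m/s); the arm keeps its last pose, push and grip.
It fails at once if the cup of shuttlecocks was moved or tipped (distance of shuttle_cup from where it was at the start of the episode above 0.03 m or angle between shuttle_cup's own z axis and vertical above 0.3 rad).
It fails at once if the glasses case was moved (distance of glasses_case from where it was at the start of the episode above 0.03 m).
It also fails if it takes over 64 s, if anything falls off the work surface, if the arm or the gripper's body presses on something with over 40 N, if the wrist force passes 120 N, or if a joint passes its speed limit or range.

ROBOT

A 7-joint arm with a two-finger parallel gripper is mounted at the origin on the work surface. World frame = base frame: x ahead of the robot, y to its left, z up, the work surface at z = 0. Lengths are in m, angles in rad, forces in N, time in s.
With the tool pointing down it reaches from about 0.425 to 0.975 m from the base axis. Payload 16.7 kg.
Tool frame: the origin (TCP) lies at the very end of the fingers, on their centre line; the grasp point (between the pads) lies 19 mm behind it; z points along the fingers, y is the line along which they close (so a half turn about z gives the same grasp; the last joint's range is limited). The gripper opens to 85 mm and grips with 20 to 120 N. Pads are 22 mm wide; open, the fingers measure 114 mm over their backs; the gripper's body (76 mm by 85 mm) begins 54 mm behind the grasp point. The pads swing forward as they close: fully open they stand 13 mm farther back than shut.
Start: joints at [1.077, 0.426, 0.074, 1.606, -0.034, 1.111, -0.067], TCP at [0.228, -0.635, 0.231] pointing down, gripper open.
Joint ranges: [-2.85, 2.85], [-0.5, 2.14], [-1.23, 1.37], [0.21, 2.46], [-1.02, 4.16], [0.16, 2.05], [-2.73, 2.73]. Speed limits (rad/s): [1.89, 1.89, 2.39, 2.39, 3.01, 3.01, 3.01].

INTERFACE

Orientations are given as a unit quaternion [w, x, y, z].
In Python, from cell import bot gives the robot as it stands.
- The arm moves only by the tool servo_tool, never from a script. Its argument "motion" is a list of rows, each an object with "linear": the shift along the tool's x, y, z in m, a list of three; "twist": the turn, a rotation vector about the tool's x, y, z in degrees, a list of three. A call has 1 to 5 rows; each row is the pose to reach, as a shift and turn from the pose commanded when the call began, along the tool's axes at that moment; what a row does not reach only later rows make up. A row lasts 1/10 s, in which the tool goes at most 50 mm and 8.59 degrees, less where a joint would pass 70% of its speed; a pose out of reach is approached as far as the arm can. A call with a gripper value outside its range is refused whole. "hand" is the finger opening in m, from 0 to 0.0854, set as the call begins (left out, the last holds). The fingers move at their own pace and stop on an object; the grip force is fixed at half the most. Time passes only in rows, so rows that repeat a pose let the fingers close. It gives the time, the measured TCP pose, the force, the opening and the grip force at its end, in the units of the state.
- bot.state(): the state, without advancing time (a new reading comes with each control period).
- bot.get_image(name): name is "scene" or "top" or "wrist"; returns a dict with "img" (420x560x3 uint8, red, green, blue), "fov_y" (degrees; the focal length in pixels is half the picture's height over the tangent of half this angle, whatever the lens; pixels are square), "cx", "cy" (the principal point, pixels), "k1" (the pictures are not rectified: a ray, as slopes to the right and down, at radius r is drawn at 1 + k1 r^2 times it, then the intrinsics apply), "rvec" (rotation vector, rad) and "tvec" (3), from world to camera coordinates, as OpenCV has them. Camera axes: x right, y down, z forward; pixel columns grow to the right and rows downward; lengths in m; the calibration is good to about 2 mm. A picture is of the moment at which its call begins. There is no depth.
- bot.finish_job(): hands the job in; it is judged then, once.
Trained networks look in a picture, given as the dict that the camera call returned (one of the last four; its "shot" number tells which), for a name from the list of things; names that differ only in an ending like _2 or _b are one class to them, and where a whole thing is asked for, a point or a joint stands for the part that bears it (a point fixed in the world has none). Each returns a list of dicts, best first, with "score" (0 to 1); they miss things now and then, are a little off and sometimes report something else, mostly with a low value. They report only what shows in the picture. A call takes as long as a camera call.
- bot.spot_in(picture, target): "box" ([left, top, width, height] in pixels, round what is visible of it).
The state is a dict: "time_s": time; "qpos": joint angles; "qd": joint speeds; "joint_torque": joint torques, N m; "position": TCP position; "ee_rot": TCP orientation; "wrist_force": force on the tool from outside, world axes, zero at the start; "moment": the same for the moment, N m; "grip_width": opening from 0.0 (shut) to 1.0 (fully open); "grasp_force": force on a finger pad.
Only numpy, scipy, OpenCV 4.12 (cv2) and the standard library are available. Lean on these libraries where they do the work, as an engineer would, in place of code of your own. Each camera call takes 0.05 s, during which the arm holds its last target. There are 200 camera calls.

## Working session

There is one attempt and no reset: what is moved stays moved. The work goes in short steps, Python scripts to look and compute and a tool call to move; the robot and the scene stay as the last step left them, time stands still between calls to the robot, and variables do not carry over. Pictures are saved under pics/ and viewed, at most 10 in all, crops included, and the job is handed in when it is done.

Besides the shell and the picture viewer there is one more tool, called after "Request:" as name(argument=value, ...) on one line, values as JSON. servo_tool: Moves the arm, as the interface text tells. Its arguments: {"type":"object","properties":{"motion":{"type":"array","items":{"type":"object","properties":{"linear":{"type":"array","items":{"type":"number"}},"twist":{"type":"array","items":{"type":"number"}}}}},"hand":{"type":"number"}},"required":["motion"]}

```bash
mkdir -p pics; ls
python3 - <<'E'
from cell import bot
import cv2,pickle
s=bot.state();print(s['time_s'],s['position'],s['ee_rot'],s['wrist_force'])
for n in('scene','top'):
    p=bot.get_image(n);pickle.dump(p,open(f'{n}.pkl','wb'))
    print(n,{k:v for k,v in p.items() if k!='img'})
    for t in('tube','rest','dock','lever','lever_pad','shuttle_cup','glasses_case'):
        r=bot.spot_in(p,t);print(t,[(x['box'],x['score']) for x in r[:2]])
    cv2.imwrite(f'pics/{n}.png',p['img'][:,:,::-1])
E
```

```text
pics
0.0 [ 0.22801162 -0.63489677  0.23062026] [-6.11821339e-04  9.85175215e-01  1.71549986e-01 -1.51285447e-04] [-0.09161799 -0.35991484 -0.47305901]
scene {'fov_y': 49.37876441691719, 'cx': 275.77880054872765, 'cy': 208.7024390462353, 'k1': -0.0870597952058933, 'rvec': array([ 2.26122499,  0.59572073, -0.24515863]), 'tvec': array([-0.53961213, -0.14502986,  1.15854434]), 'shot': 1}
tube [([124.4, 177.4, 111.8, 112.3], 0.78), ([279.5, 258.4, 69.6, 81.6], 0.38)]
rest [([151.4, 238.5, 102.9, 71.7], 0.6)]
dock [([221.0, 125.4, 118.0, 103.0], 0.84)]
lever [([279.1, 123.6, 44.7, 42.2], 0.86)]
lever_pad [([277.7, 126.5, 48.6, 37.6], 0.92)]
shuttle_cup [([340.0, 178.1, 55.3, 65.5], 0.89)]
glasses_case [([280.3, 254.4, 69.7, 86.2], 0.73), ([277.7, 124.8, 48.3, 40.2], 0.62)]
top {'fov_y': 52.943095699027566, 'cx': 275.52513543055045, 'cy': 219.0069554406333, 'k1': -0.009236579423218969, 'rvec': array([ 2.16821713, -2.1228654 ,  0.13016592]), 'tvec': array([-0.02137597,  0.65170748,  0.96663113]), 'shot': 2}
tube [([319.5, 233.2, 64.3, 83.2], 0.74)]
rest [([305.4, 223.9, 66.4, 79.7], 0.93)]
dock [([140.7, 220.7, 130.9, 77.9], 0.7)]
lever [([147.8, 235.5, 59.3, 26.5], 0.69)]
lever_pad [([148.4, 234.6, 58.6, 31.3], 0.95)]
shuttle_cup [([204.0, 147.6, 45.8, 46.1], 0.87)]
glasses_case [([277.2, 164.1, 69.5, 31.3], 0.63)]
```

Run:
```python
import cv2
a=cv2.imread('pics/scene.png')[100:360,100:420];b=cv2.imread('pics/top.png')[120:340,120:420]
cv2.imwrite('pics/sc2.png',cv2.resize(a,None,fx=2.3,fy=2.3,interpolation=3));cv2.imwrite('pics/tp2.png',cv2.resize(b,None,fx=2.6,fy=2.6,interpolation=3))
```

```text
(no output)
```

View pics/sc2.png

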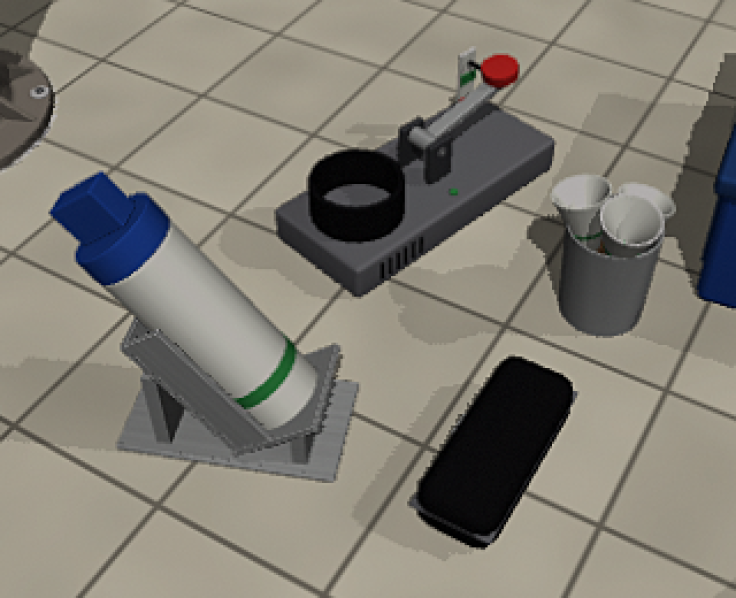

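View pics/tp2.png

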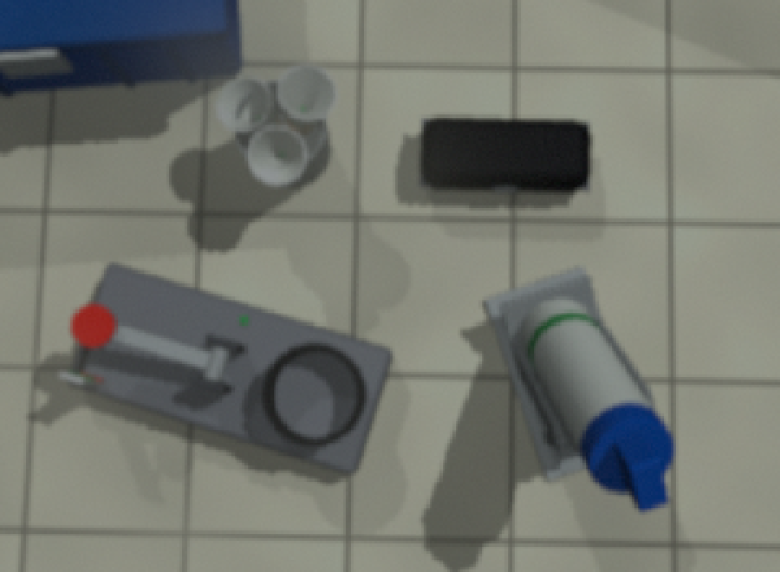

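The scene view shows the tube leaning in the rest with the tab at about (95,210) in the crop, the socket rim centred near (357,180) and the red pad at (500,70). The top view shows the rim centre at (315,394), the pad at (94,325) and the tab tip near (652,495).

```bash
cat > h.py <<'E'
import numpy as np,cv2
from scipy.optimize import least_squares
from scipy.spatial.transform import Rotation as R
def proj(p,X):
    f=210/np.tan(np.radians(p['fov_y']/2))
    K=np.array([[f,0,p['cx']],[0,f,p['cy']],[0,0,1]])
    return cv2.projectPoints(np.float64(X).reshape(-1,1,3),p['rvec'],p['tvec'],K,np.array([p['k1'],0,0,0,0.]))[0].reshape(-1,2)
def place(q,L): # q = x,y,yaw
    return R.from_euler('z',q[2]).apply(np.float64(L))+[q[0],q[1],0]
T35=R.from_euler('y',-35,degrees=True)
def tube2rest(P): return T35.apply(np.float64(P))+[.04,0,.036]
def ring(r,z): a=np.linspace(0,2*np.pi,40); return np.c_[r*np.cos(a),r*np.sin(a),0*a+z]
def fit(obs,q0): # obs: list of (pic, local, pixel)
    r=lambda q:np.concatenate([proj(p,place(q,[L]))[0]-u for p,L,u in obs])
    best=min((least_squares(r,[*q0,y],loss='soft_l1') for y in np.arange(-3,3,1.)),key=lambda s:s.cost)
    return best.x,r(best.x).reshape(-1,2)
E
cat > fit1.py <<'E'
from h import *; import pickle
S=pickle.load(open('scene.pkl','rb'));T=pickle.load(open('top.pkl','rb'))
s=lambda x,y:np.array([x,y])/2.3+100-.3
t=lambda x,y:np.array([x,y])/2.6+120-.3
D=[(S,[0,-.085,.08],s(357,181)),(T,[0,-.085,.08],t(315,394)),(S,[0,.1097,.113],s(501,69)),(T,[0,.1097,.113],t(94,325)),(T,[.06,-.14,.04],t(392,352)),(T,[-.06,-.14,.04],t(353,472)),(T,[.06,.14,.04],t(110,265))]
dq,e=fit(D,[.6,-.2]);print('dock',dq.round(4),e.round(1).tolist())
tip=tube2rest([[0,0,.236]])[0]
Rr=[(T,tip,t(651,497)),(S,tip,s(77,195)),(T,[.09,.05,.005],t(585,268)),(T,[.09,-.05,.005],t(488,303)),(T,[-.09,-.05,.005],t(550,478)),(S,[.09,-.05,.005],s(357,381)),(S,[.09,.05,.005],s(335,479)),(S,[-.09,.05,.005],s(118,445))]
rq,e=fit(Rr,[.6,-.5]);print('rest',rq.round(4),e.round(1).tolist())
np.savez('q.npz',d=dq,r=rq)
out=[]
tab=lambda z:[[.022,.012,z],[-.022,.012,z],[-.022,-.012,z],[.022,-.012,z]]
for p in(S,T):
    im=cv2.resize(p['img'][:,:,::-1],None,fx=3,fy=3,interpolation=3)
    def ln(X,c):cv2.polylines(im,[np.int32(proj(p,X)*3+1.5)],True,c,1)
    ln(place(dq,ring(.045,.08)-[0,.085,0]),(0,255,255));ln(place(dq,ring(.019,.113)+[0,.1097,0]),(0,255,255))
    ln(place(dq,[[.06,.14,.04],[-.06,.14,.04],[-.06,-.14,.04],[.06,-.14,.04]]),(0,255,0))
    ln(place(rq,[[.09,.05,.005],[-.09,.05,.005],[-.09,-.05,.005],[.09,-.05,.005]]),(0,255,0))
    for X in(tab(.2),tab(.236),ring(.0345,.2),ring(.034,0)):ln(place(rq,tube2rest(X)),(0,200,255))
    out.append(im[330:930,310:710] if p is S else im[380:980,0:1][:, :0] if 0 else im[640:1000,400:1180])
cv2.imwrite('pics/o1.png',out[0]);cv2.imwrite('pics/o2.png',out[1])
w=place(rq,tube2rest([[0,0,0],[0,0,.236]]));print('tube bottom,tip',w.round(4).tolist(),'socket',place(dq,[[0,-.085,.04]]).round(4),'pad',place(dq,[[0,.1097,.113]]).round(4))
E
python3 fit1.py
```

```text
dock [ 0.5501  0.1511 -0.2837] [[-0.9, -0.6], [-0.6, -0.3], [-0.9, -0.4], [-0.2, -0.5], [1.1, -1.2], [0.7, 1.6], [-0.9, -2.6]]
rest [ 0.526  -0.1235  0.8081] [[-0.4, -2.7], [-2.8, -1.5], [-63.2, 38.8], [2.6, -3.4], [31.7, -18.7], [-0.2, 5.5], [-3.2, -73.3], [3.8, -40.1]]
tube bottom,tip [[0.5537, -0.0946, 0.036], [0.4602, -0.1925, 0.2293]] socket [[0.5263 0.0695 0.04  ]] pad [[0.5808 0.2565 0.113 ]]
```

```bash
python3 - <<'E'
s=open('fit1.py').read()
for a,b in [('.09,.05,.005],t(585','.09,-.05,.005],t(585'),('.09,-.05,.005],t(488','.09,.05,.005],t(488'),('-.09,-.05,.005],t(550','-.09,.05,.005],t(550'),('.09,-.05,.005],s(357','.09,.05,.005],s(357'),('.09,.05,.005],s(335','.09,-.05,.005],s(335'),('-.09,.05,.005],s(118','-.09,-.05,.005],s(118')]: s=s.replace(a,b)
open('fit1.py','w').write(s)
E
python3 fit1.py
```

```text
dock [ 0.5501  0.1511 -0.2837] [[-0.9, -0.6], [-0.6, -0.3], [-0.9, -0.4], [-0.2, -0.5], [1.1, -1.2], [0.7, 1.6], [-0.9, -2.6]]
rest [ 0.5516 -0.1597  0.3556] [[-0.1, -3.8], [-2.0, -0.9], [-1.5, -0.9], [-2.1, -1.1], [-0.9, 1.5], [0.3, 0.3], [-0.6, 0.3], [-1.9, 1.3]]
tube bottom,tip [[0.5891, -0.1458, 0.036], [0.4622, -0.1929, 0.2293]] socket [[0.5263 0.0695 0.04  ]] pad [[0.5808 0.2565 0.113 ]]
```

View pics/o1.png

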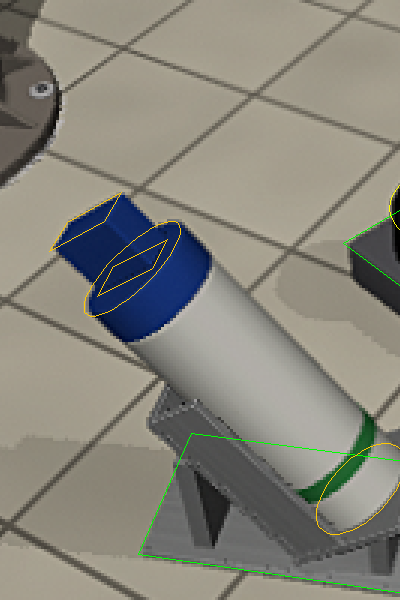

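View pics/o2.png

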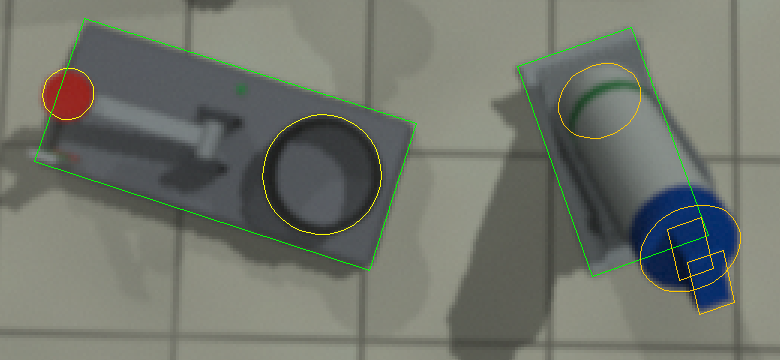

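The fit is within a few mm on both views; approaching now.

```bash
cat >> h.py <<'E'
q=np.load('q.npz') if __import__('os').path.exists('q.npz') else None
def rel(st,pos,Rt):
    w=st['ee_rot'];R0=R.from_quat([w[1],w[2],w[3],w[0]])
    print('t',round(st['time_s'],2),'pos',st['position'].round(4),'lin',(R0.inv().apply(np.array(pos)-st['position'])).round(4).tolist(),'twist',np.degrees((R0.inv()*Rt).as_rotvec()).round(2).tolist())
def grasp_pose(rq,z,tilt=35): # TCP at tube z
    c,s=np.cos(rq[2]),np.sin(rq[2]);a=np.radians(tilt)
    Y=np.array([s,-c,0]);Z=np.array([np.sin(a)*c,np.sin(a)*s,-np.cos(a)])
    return place(rq,tube2rest([[0,0,z]]))[0],R.from_matrix(np.c_[np.cross(Y,Z),Y,Z])
E
python3 - <<'E'
from h import *; from cell import bot
st=bot.state();p,Rt=grasp_pose(q['r'],.32);print(p);rel(st,[.32,-.42,.34],Rt);rel(st,p,Rt)
E
```

```text
[ 0.4170472  -0.20969207  0.29812865]
t 0.8 pos [ 0.2281 -0.6353  0.2313] lin [0.1592, -0.1715, -0.1087] twist [0.19, 35.0, -0.6]
t 0.8 pos [ 0.2281 -0.6353  0.2313] lin [0.3217, -0.3367, -0.0668] twist [0.19, 35.0, -0.6]
```

Request:
servo_tool(motion=[{"linear": [0.16, -0.17, -0.11], "twist": [0, 0, -0.6]}, {"linear": [0.16, -0.17, -0.11], "twist": [0, 0, -0.6]}, {"linear": [0.16, -0.17, -0.11], "twist": [0, 0, -0.6]}, {"linear": [0.16, -0.17, -0.11], "twist": [0, 0, -0.6]}, {"linear": [0.16, -0.17, -0.11], "twist": [0, 0, -0.6]}], hand=0.085)

```text
time_s: 1.3
position: [0.3187, -0.4261, 0.3389]
ee_rot: [0.0, 0.984, 0.177, 0.0]
wrist_force: [1.3, -1.2, -0.2]
grip_width: 0.997
grasp_force: 0.0
```

Run:
```python
from h import *; from cell import bot
st=bot.state();p,Rt=grasp_pose(q['r'],.32);rel(st,p,Rt)
```

```text
t 1.3 pos [ 0.3187 -0.4261  0.3389] lin [0.1674, -0.1687, 0.0407] twist [0.03, 35.0, -0.02]
```

Request:
servo_tool(motion=[{"linear": [0.165, -0.165, 0.04], "twist": [0, 35, 0]}, {"linear": [0.165, -0.165, 0.04], "twist": [0, 35, 0]}, {"linear": [0.165, -0.165, 0.04], "twist": [0, 35, 0]}, {"linear": [0.165, -0.165, 0.04], "twist": [0, 35, 0]}, {"linear": [0.165, -0.165, 0.04], "twist": [0, 35, 0]}])

```text
time_s: 1.8
position: [0.4141, -0.2147, 0.2966]
ee_rot: [-0.054, 0.938, 0.166, 0.298]
wrist_force: [0.8, 0.3, 0.5]
grip_width: 0.994
grasp_force: 0.0
```

Run:
```python
from h import *; from cell import bot
st=bot.state();p,Rt=grasp_pose(q['r'],.32);rel(st,p,Rt);print(st['qpos'].round(2))
P=bot.get_image('wrist');im=cv2.resize(P['img'][:,:,::-1],None,fx=1.4,fy=1.4)
X=place(q['r'],tube2rest([[.022,.012,.236],[-.022,.012,.236],[-.022,-.012,.236],[.022,-.012,.236]]))
print((proj(P,X)*1.4).round(0).tolist());cv2.polylines(im,[np.int32(proj(P,X)*1.4)],True,(0,255,255),1)
cv2.polylines(im,[np.int32(proj(P,place(q['r'],tube2rest(ring(.0345,.2))))*1.4)],True,(0,255,255),1)
cv2.imwrite('pics/w1.png',im);import pickle;pickle.dump(P,open('w1.pkl','wb'))
```

```text
t 1.8 pos [ 0.4141 -0.2147  0.2966] lin [0.0045, -0.0037, 0.0013] twist [0.07, -0.26, -0.24]
[ 0.82 -0.1  -0.1   2.23 -0.76  0.84 -0.03]
[[347.0, 250.0], [349.0, 337.0], [398.0, 337.0], [398.0, 250.0]]
```

View pics/w1.png

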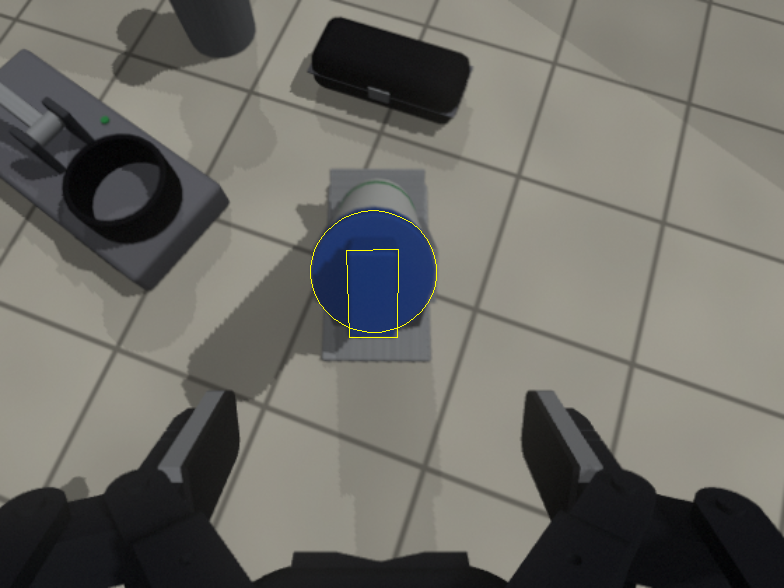

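The wrist view shows the tab (347–398, 240–337) well matched to the fitted pose, between the fingers.

Request:
servo_tool(motion=[{"linear": [0.004, -0.004, 0.03], "twist": [0, 0, 0]}, {"linear": [0.004, -0.004, 0.055], "twist": [0, 0, 0]}, {"linear": [0.004, -0.004, 0.08], "twist": [0, 0, 0]}, {"linear": [0.004, -0.004, 0.1], "twist": [0, 0, 0]}, {"linear": [0.004, -0.004, 0.1], "twist": [0, 0, 0]}])

```text
time_s: 2.35
position: [0.4713, -0.1897, 0.2166]
ee_rot: [-0.054, 0.939, 0.169, 0.295]
wrist_force: [0.3, -0.1, 0.1]
grip_width: 0.994
grasp_force: 0.0
```

Run:
```python
from h import *; from cell import bot
st=bot.state();p,Rt=grasp_pose(q['r'],.207);rel(st,p,Rt);print(st['wrist_force'])
P=bot.get_image('wrist');im=cv2.resize(P['img'][:,:,::-1],None,fx=1.4,fy=1.4)
X=place(q['r'],tube2rest([[.022,.012,.236],[-.022,.012,.236],[-.022,-.012,.236],[.022,-.012,.236]]))
cv2.polylines(im,[np.int32(proj(P,X)*1.4)],True,(0,255,255),1)
cv2.imwrite('pics/w2.png',im)
```

```text
t 2.35 pos [ 0.4713 -0.1897  0.2166] lin [-0.0006, -0.0001, 0.013] twist [-0.17, 0.08, -0.01]
[ 0.3446373  -0.06825991  0.12068246]
```

View pics/w2.png

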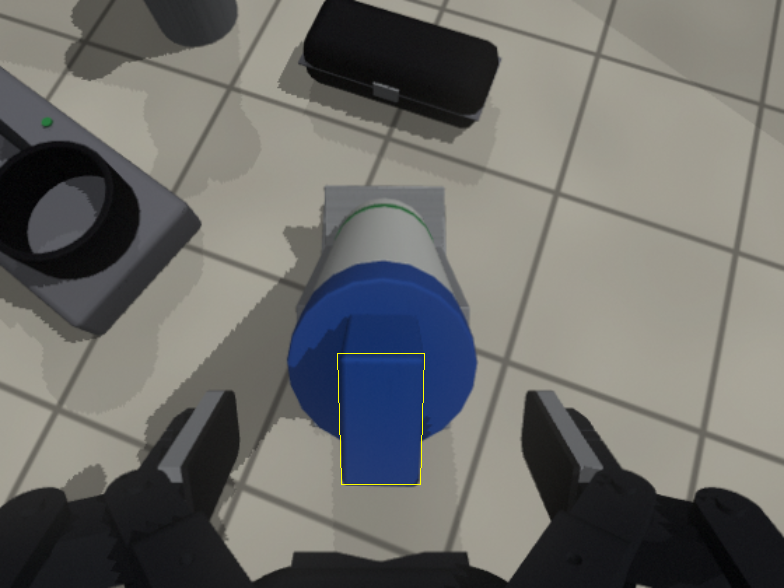

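The tab sits centred between the fingers (340–422 px), matching the model. Advance and close.

Request:
servo_tool(motion=[{"linear": [0, 0, 0.012], "twist": [0, 0, 0]}, {"linear": [0, 0, 0.012], "twist": [0, 0, 0]}])

```text
time_s: 2.6
position: [0.4778, -0.1885, 0.2082]
ee_rot: [-0.053, 0.939, 0.169, 0.296]
wrist_force: [-0.4, 0.2, 0.4]
grip_width: 0.998
grasp_force: 0.0
```

Request:
servo_tool(motion=[{"linear": [0, 0, 0], "twist": [0, 0, 0]}, {"linear": [0, 0, 0], "twist": [0, 0, 0]}, {"linear": [0, 0, 0], "twist": [0, 0, 0]}, {"linear": [0, 0, 0], "twist": [0, 0, 0]}, {"linear": [0, 0, 0], "twist": [0, 0, 0]}], hand=0.0)

```text
time_s: 3.1
position: [0.4776, -0.1889, 0.2089]
ee_rot: [-0.053, 0.939, 0.168, 0.296]
wrist_force: [-5.3, -0.2, 6.9]
grip_width: 0.271
grasp_force: 58.6
```

Request:
servo_tool(motion=[{"linear": [0, 0, 0], "twist": [0, 0, 0]}, {"linear": [0, 0, 0], "twist": [0, 0, 0]}, {"linear": [0, 0, 0], "twist": [0, 0, 0]}])

```text
time_s: 3.4
position: [0.4776, -0.1889, 0.2089]
ee_rot: [-0.053, 0.939, 0.168, 0.296]
wrist_force: [-5.5, -0.7, 6.9]
grip_width: 0.27
grasp_force: 58.9
```

Request:
servo_tool(motion=[{"linear": [0, 0, -0.03], "twist": [0, 0, 0]}, {"linear": [0, 0, -0.06], "twist": [0, 0, 0]}, {"linear": [0, 0, -0.09], "twist": [0, 0, 0]}, {"linear": [0, 0, -0.12], "twist": [0, 0, 0]}, {"linear": [0, 0, -0.15], "twist": [0, 0, 0]}])

```text
time_s: 3.9
position: [0.3959, -0.2185, 0.3323]
ee_rot: [-0.053, 0.939, 0.168, 0.296]
wrist_force: [-0.2, 0.1, -0.9]
grip_width: 0.267
grasp_force: 59.8
```

Run:
```python
from h import *; from cell import bot
st=bot.state();_,Rt=grasp_pose(q['r'],.2,0);rel(st,[.46,-.09,.37],Rt)
```

```text
t 3.9 pos [ 0.3959 -0.2185  0.3323] lin [0.1075, -0.0982, 0.0292] twist [0.01, -34.98, -0.02]
```

Request:
servo_tool(motion=[{"linear": [0.105, -0.098, 0.03], "twist": [0, -35, 0]}, {"linear": [0.105, -0.098, 0.03], "twist": [0, -35, 0]}, {"linear": [0.105, -0.098, 0.03], "twist": [0, -35, 0]}, {"linear": [0.105, -0.098, 0.03], "twist": [0, -35, 0]}, {"linear": [0.105, -0.098, 0.03], "twist": [0, -35, 0]}])

```text
time_s: 4.4
position: [0.4603, -0.0887, 0.369]
ee_rot: [-0.005, 0.984, 0.178, 0.026]
wrist_force: [-0.7, -0.9, -3.5]
grip_width: 0.27
grasp_force: 59.8
```

Run:
```python
from h import *; from cell import bot
st=bot.state();_,Rt=grasp_pose(q['r'],.2,0);rel(st,[.5263,.0695,.36],Rt)
```

```text
t 4.4 pos [ 0.4603 -0.0887  0.369 ] lin [0.1165, -0.1251, 0.0153] twist [-0.06, -3.05, 0.11]
```

Request:
servo_tool(motion=[{"linear": [0.117, -0.126, 0.01], "twist": [0, 0, 0]}, {"linear": [0.117, -0.126, 0.01], "twist": [0, 0, 0]}, {"linear": [0.117, -0.126, 0.01], "twist": [0, 0, 0]}, {"linear": [0.117, -0.126, 0.01], "twist": [0, 0, 0]}, {"linear": [0.117, -0.126, 0.01], "twist": [0, 0, 0]}])

```text
time_s: 4.9
position: [0.5258, 0.0721, 0.3638]
ee_rot: [-0.009, 0.983, 0.18, 0.026]
wrist_force: [0.1, -0.7, -1.1]
grip_width: 0.275
grasp_force: 59.8
```

Run:
```python
from h import *; from cell import bot
bot.get_image('top')
P=bot.get_image('scene');T=bot.get_image('top')
st=bot.state();_,Rt=grasp_pose(q['r'],.2,0);rel(st,[.5263,.0695,.33],Rt);print(st['wrist_force'])
w=st['ee_rot'];R0=R.from_quat([w[1],w[2],w[3],w[0]])
# predicted tube: axis = -tool z, TCP at z=.207
out=[]
for p,(x0,y0) in((P,(160,100)),(T,(130,200))):
    im=cv2.resize(p['img'][:,:,::-1],None,fx=3,fy=3,interpolation=3)
    for r,z in((.034,0),(.0345,.2),(.0345,.17)):
        X=R0.apply(ring(r,z)*[1,1,-1]+[0,0,.207])+st['position']
        cv2.polylines(im,[np.int32(proj(p,X)*3+1.5)],True,(0,0,255),1)
    cv2.polylines(im,[np.int32(proj(p,place(q['d'],ring(.045,.08)-[0,.085,0]))*3+1.5)],True,(0,255,255),1)
    out.append(im[y0*3-100:y0*3+450,x0*3:x0*3+400])
cv2.imwrite('pics/o3.png',np.hstack(out))
```

```text
t 5.05 pos [0.5253 0.0677 0.3639] lin [-0.0002, -0.0011, 0.0339] twist [-0.32, -3.11, 0.06]
[-0.96809292 -0.35668517 -0.71947078]
```

View pics/o3.png

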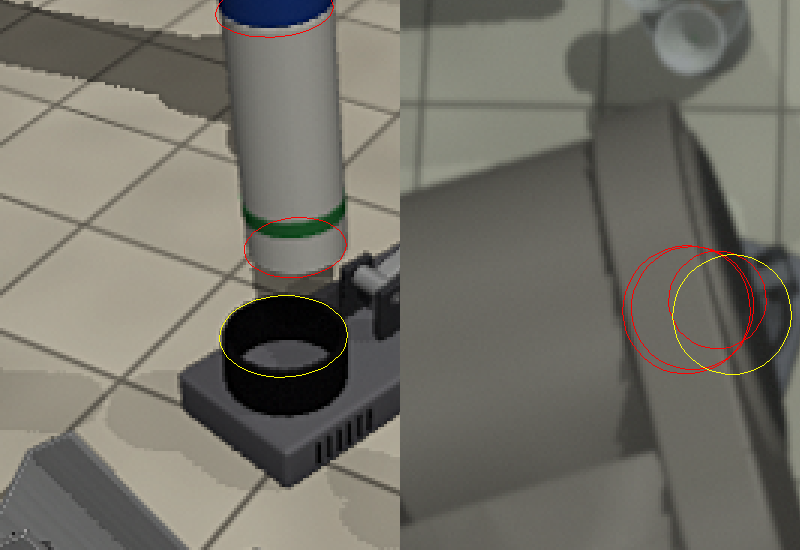

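The tube overlay matches the hanging tube (scene, 245–345 px); the yellow ring matches the rim. Fix the 3° tilt and lower.

Request:
servo_tool(motion=[{"linear": [0, -0.001, 0.034], "twist": [-0.3, -3.1, 0]}, {"linear": [0, -0.001, 0.034], "twist": [-0.3, -3.1, 0]}, {"linear": [0, -0.001, 0.034], "twist": [-0.3, -3.1, 0]}, {"linear": [0, -0.001, 0.034], "twist": [-0.3, -3.1, 0]}])

```text
time_s: 5.45
position: [0.527, 0.0697, 0.3314]
ee_rot: [-0.0, 0.984, 0.177, 0.001]
wrist_force: [0.3, 0.9, -0.4]
grip_width: 0.27
grasp_force: 59.8
```

Run:
```python
from h import *; from cell import bot
st=bot.state();_,Rt=grasp_pose(q['r'],.2,0);rel(st,[.5263,.0695,.265],Rt);print(st['wrist_force'])
```

```text
t 5.45 pos [0.527  0.0697 0.3314] lin [-0.001, -0.0001, 0.0664] twist [0.01, -0.16, 0.05]
[ 0.28453687  0.87755684 -0.39872261]
```

Request:
servo_tool(motion=[{"linear": [-0.001, 0, 0.02], "twist": [0, 0, 0]}, {"linear": [-0.001, 0, 0.04], "twist": [0, 0, 0]}, {"linear": [-0.001, 0, 0.055], "twist": [0, 0, 0]}, {"linear": [-0.001, 0, 0.065], "twist": [0, 0, 0]}, {"linear": [-0.001, 0, 0.065], "twist": [0, 0, 0]}])

```text
time_s: 5.95
position: [0.5256, 0.0696, 0.2646]
ee_rot: [-0.0, 0.984, 0.178, -0.0]
wrist_force: [-0.8, 0.2, -1.3]
grip_width: 0.268
grasp_force: 59.8
```

Request:
servo_tool(motion=[{"linear": [0, 0, 0.005], "twist": [0, 0, 0]}, {"linear": [0, 0, 0.01], "twist": [0, 0, 0]}, {"linear": [0, 0, 0.014], "twist": [0, 0, 0]}, {"linear": [0, 0, 0.014], "twist": [0, 0, 0]}])

```text
time_s: 6.35
position: [0.5258, 0.0698, 0.2508]
ee_rot: [-0.0, 0.984, 0.178, 0.0]
wrist_force: [0.2, 0.3, -0.9]
grip_width: 0.27
grasp_force: 59.8
```

Run:
```python
from h import *; from cell import bot
st=bot.state();_,Rt=grasp_pose(q['r'],.2,0);rel(st,[.5263,.0695,.247],Rt);print(st['wrist_force'])
```

```text
t 6.35 pos [0.5258 0.0698 0.2508] lin [0.0004, 0.0005, 0.0038] twist [-0.03, -0.02, 0.09]
[ 0.20883445  0.27545954 -0.85022474]
```

Inside without contact so far; creep down until the force shows.

Request:
servo_tool(motion=[{"linear": [0, 0, 0.002], "twist": [0, 0, 0]}, {"linear": [0, 0, 0.003], "twist": [0, 0, 0]}, {"linear": [0, 0, 0.003], "twist": [0, 0, 0]}])

```text
time_s: 6.65
position: [0.5269, 0.0702, 0.2497]
ee_rot: [-0.0, 0.984, 0.178, 0.002]
wrist_force: [-3.3, -1.3, 15.2]
grip_width: 0.263
grasp_force: 62.3
```

Request:
servo_tool(motion=[{"linear": [0, 0, 0.001], "twist": [0, 0, 0]}, {"linear": [0, 0, 0.001], "twist": [0, 0, 0]}])

```text
time_s: 6.85
position: [0.5273, 0.0704, 0.2497]
ee_rot: [0.0, 0.984, 0.178, 0.002]
wrist_force: [-6.1, -2.4, 29.0]
grip_width: 0.268
grasp_force: 64.0
```

Request:
servo_tool(motion=[{"linear": [0, 0, 0.001], "twist": [0, 0, 0]}, {"linear": [0, 0, 0.001], "twist": [0, 0, 0]}])

```text
time_s: 7.05
position: [0.5281, 0.0707, 0.2496]
ee_rot: [0.0, 0.984, 0.178, 0.003]
wrist_force: [-5.8, -1.7, 37.7]
grip_width: 0.275
grasp_force: 65.5
```

Floor reached (z force rises with no descent). Ease off and open.

Request:
servo_tool(motion=[{"linear": [0, 0, -0.004], "twist": [0, 0, 0]}, {"linear": [0, 0, -0.004], "twist": [0, 0, 0]}])

```text
time_s: 7.25
position: [0.5262, 0.07, 0.2508]
ee_rot: [-0.0, 0.984, 0.178, 0.001]
wrist_force: [0.2, 0.3, -0.5]
grip_width: 0.268
grasp_force: 60.0
```

Request:
servo_tool(motion=[{"linear": [0, 0, 0], "twist": [0, 0, 0]}, {"linear": [0, 0, 0], "twist": [0, 0, 0]}, {"linear": [0, 0, 0], "twist": [0, 0, 0]}, {"linear": [0, 0, 0], "twist": [0, 0, 0]}], hand=0.085)

```text
time_s: 7.65
position: [0.5259, 0.0699, 0.25]
ee_rot: [-0.0, 0.984, 0.178, 0.0]
wrist_force: [-0.2, 0.1, 0.1]
grip_width: 0.928
grasp_force: 0.0
```

Request:
servo_tool(motion=[{"linear": [0, 0, -0.02], "twist": [0, 0, 0]}, {"linear": [0, 0, -0.04], "twist": [0, 0, 0]}, {"linear": [0, 0, -0.07], "twist": [0, 0, 0]}, {"linear": [0, 0, -0.1], "twist": [0, 0, 0]}, {"linear": [0, 0, -0.1], "twist": [0, 0, 0]}])

```text
time_s: 8.15
position: [0.5272, 0.0704, 0.3538]
ee_rot: [0.0, 0.984, 0.178, 0.003]
wrist_force: [1.0, 0.6, 0.2]
grip_width: 0.999
grasp_force: 0.0
```

Run:
```python
from h import *; from cell import bot
st=bot.state()
c,s=np.cos(q['d'][2]),np.sin(q['d'][2])
# press: fingers close along dock x; nearest half turn
Y=np.array([c,s,0]);Z=np.array([0,0,-1.])
pad=place(q['d'],[[0,.113,.093]])[0];print('pad level',pad)
for sg in(1,-1): Rt=R.from_matrix(np.c_[np.cross(sg*Y,Z),sg*Y,Z]);rel(st,[pad[0],pad[1],.35],Rt)
_,Rt=grasp_pose(q['r'],.2,0);rel(st,[pad[0],pad[1],.35],Rt)
P=bot.get_image('scene')
im=cv2.resize(P['img'][:,:,::-1],None,fx=3,fy=3,interpolation=3)
X=lambda r,z:place(q['d'],ring(r,z)-[0,.085,0])
for r,z in((.034,.04),(.0345,.21),(.0345,.24),(.045,.08)):cv2.polylines(im,[np.int32(proj(P,X(r,z))*3+1.5)],True,(0,0,255),1)
cv2.imwrite('pics/o4.png',im[100:650,500:1050])
```

```text
pad level [0.5817518  0.25962474 0.093     ]
t 8.15 pos [0.5272 0.0704 0.3538] lin [0.1173, -0.1582, 0.0043] twist [0.21, -0.28, -53.28]
t 8.15 pos [0.5272 0.0704 0.3538] lin [0.1173, -0.1582, 0.0043] twist [-0.33, -0.25, 126.72]
t 8.15 pos [0.5272 0.0704 0.3538] lin [0.1173, -0.1582, 0.0043] twist [0.06, -0.33, 0.09]
```

View pics/o4.png

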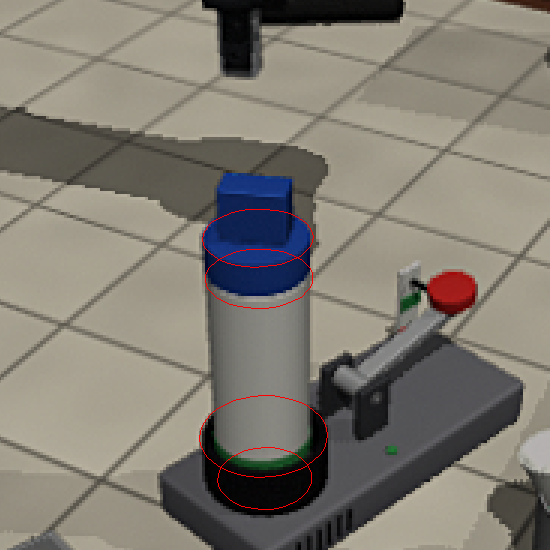

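The tube stands upright in the socket (cap at 205–312 px, green band just above the rim), and the lever is still up. Move over the pad with fingers shut.

Request:
servo_tool(motion=[{"linear": [0.117, -0.158, 0.0], "twist": [0, 0, 0]}, {"linear": [0.117, -0.158, 0.0], "twist": [0, 0, 0]}, {"linear": [0.117, -0.158, 0.0], "twist": [0, 0, 0]}, {"linear": [0.117, -0.158, 0.0], "twist": [0, 0, 0]}, {"linear": [0.117, -0.158, 0.0], "twist": [0, 0, 0]}], hand=0.0)

```text
time_s: 8.7
position: [0.579, 0.2653, 0.3484]
ee_rot: [-0.002, 0.983, 0.181, -0.001]
wrist_force: [-1.8, -0.0, -0.3]
grip_width: 0.137
grasp_force: 0.0
```

Request:
servo_tool(motion=[{"linear": [0, 0, 0.05], "twist": [0, 0, 0]}, {"linear": [0, 0, 0.1], "twist": [0, 0, 0]}, {"linear": [0, 0, 0.15], "twist": [0, 0, 0]}, {"linear": [0, 0, 0.19], "twist": [0, 0, 0]}, {"linear": [0, 0, 0.2], "twist": [0, 0, 0]}])

```text
time_s: 9.2
position: [0.578, 0.2571, 0.1452]
ee_rot: [0.0, 0.984, 0.178, -0.003]
wrist_force: [-1.3, -0.9, 1.6]
grip_width: -0.002
grasp_force: 0.0
```

Run:
```python
from h import *; from cell import bot
bot.get_image('top')
st=bot.state();_,Rt=grasp_pose(q['r'],.2,0);rel(st,[.5815,.2590,.113],Rt);print(st['wrist_force'],st['grip_width'])
P=bot.get_image('scene');cv2.imwrite('pics/o5.png',cv2.resize(P['img'][60:260,160:400,::-1],None,fx=3,fy=3,interpolation=3))
```

```text
t 9.25 pos [0.5786 0.2577 0.1464] lin [0.0033, -0.0002, 0.0334] twist [-0.02, 0.28, 0.11]
[-0.88283487 -1.48306355 -0.97858003] -0.0016060318427100098
```

View pics/o5.png

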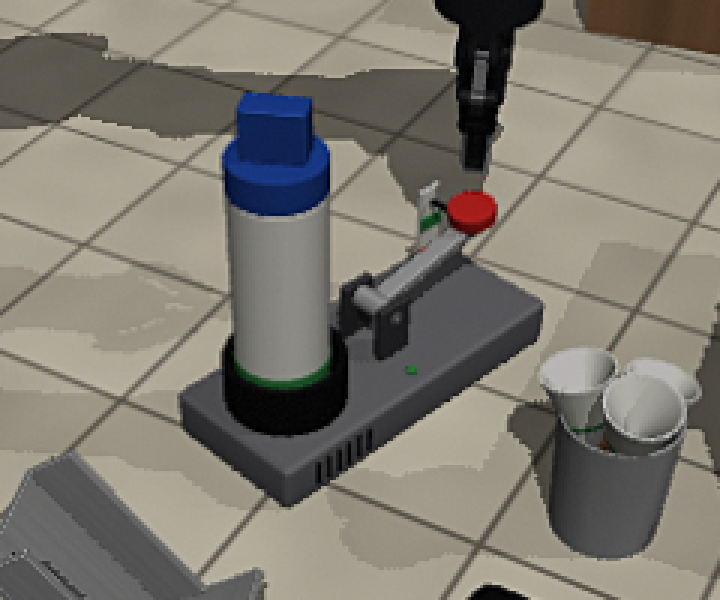

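Fingers shut, directly above the red pad (475,165 over 472,210); tube still upright. Press.

Request:
servo_tool(motion=[{"linear": [0.002, 0, 0.01], "twist": [0, 0, 0]}, {"linear": [0.003, 0, 0.02], "twist": [0, 0, 0]}, {"linear": [0.003, 0, 0.03], "twist": [0, 0, 0]}, {"linear": [0.003, 0, 0.036], "twist": [0, 0, 0]}, {"linear": [0.003, 0, 0.036], "twist": [0, 0, 0]}])

```text
time_s: 9.8
position: [0.5831, 0.2599, 0.1138]
ee_rot: [-0.0, 0.984, 0.178, 0.0]
wrist_force: [-0.4, -1.2, 2.8]
grip_width: -0.004
grasp_force: 1.1
```

Request:
servo_tool(motion=[{"linear": [0, 0, 0.005], "twist": [0, 0, 0]}, {"linear": [0, 0, 0.01], "twist": [0, 0, 0]}, {"linear": [0, 0, 0.014], "twist": [0, 0, 0]}, {"linear": [0, 0, 0.017], "twist": [0, 0, 0]}, {"linear": [0, 0, 0.017], "twist": [0, 0, 0]}])

```text
time_s: 10.3
position: [0.5833, 0.2602, 0.0971]
ee_rot: [-0.0, 0.984, 0.178, 0.0]
wrist_force: [-0.2, 2.2, 5.2]
grip_width: 0.0
grasp_force: 2.5
```

Run:
```python
from h import *; from cell import bot
P=bot.get_image('scene');bot.get_image('top');bot.get_image('top')
st=bot.state();print(st['position'],st['wrist_force'])
cv2.imwrite('pics/o6.png',cv2.resize(P['img'][80:210,220:400,::-1],None,fx=4,fy=4,interpolation=3))
```

```text
[0.58327342 0.26009365 0.09751507] [1.10865382 2.712104   5.65314844]
```

View pics/o6.png

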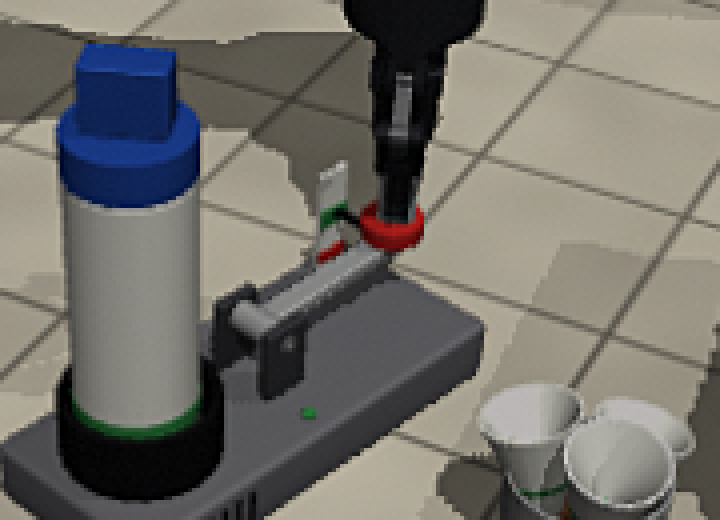

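The pointer meets the green band (330,213) and the tube is upright. Press 3 mm more to centre it, then hold.

Request:
servo_tool(motion=[{"linear": [0, 0, 0.003], "twist": [0, 0, 0]}, {"linear": [0, 0, 0.003], "twist": [0, 0, 0]}, {"linear": [0, 0, 0.003], "twist": [0, 0, 0]}, {"linear": [0, 0, 0.003], "twist": [0, 0, 0]}, {"linear": [0, 0, 0.003], "twist": [0, 0, 0]}])

```text
time_s: 10.95
position: [0.5833, 0.2602, 0.0947]
ee_rot: [-0.0, 0.984, 0.178, 0.001]
wrist_force: [0.6, 2.5, 6.3]
grip_width: 0.001
grasp_force: 2.7
```

Request:
servo_tool(motion=[{"linear": [0, 0, 0], "twist": [0, 0, 0]}, {"linear": [0, 0, 0], "twist": [0, 0, 0]}, {"linear": [0, 0, 0], "twist": [0, 0, 0]}, {"linear": [0, 0, 0], "twist": [0, 0, 0]}, {"linear": [0, 0, 0], "twist": [0, 0, 0]}])

```text
time_s: 11.45
position: [0.5833, 0.2602, 0.0947]
ee_rot: [-0.0, 0.984, 0.178, 0.001]
wrist_force: [1.1, 3.7, 5.9]
grip_width: 0.002
grasp_force: 2.7
```

```bash
python3 -c "
from cell import bot
print(bot.finish_job())"
```

```text
the job is handed in; nothing more can be done
None
```

I handed the job in at about 11.5 s, with the tube upright and released on the socket floor and the shut fingers holding the lever at the green band with about 6 N. The hand-in returned no verdict, so I don't know how it was judged.

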